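# Unstack the pile onto the shadow tiles

## Task

Clear the pile on the bench: starting from the top, take the thread spool, the rolled tape measure, the glue pot and the wooden clapper off one at a time, and set each upright in the middle of the shadow tile whose dark silhouette matches it in shape and size (the clapper lying flat and lined up with its rectangle) before taking the next. Leave the black pattern weight where it stands, and let go of everything at the end.

Things in the scene. Friction and masses are not known exactly. Their poses are not given: they have to be found in the camera images.
- spool_mid (a point): Centre of the small pink thread spool, top of the pile: upright, flanges 28 mm across, 34 mm tall, z axis up; this point is 17 mm above its foot. Loose, light; at the start it stands on the tape roll.
- tape_mid (a point): Centre of the yellow rolled tape measure, a flat solid disc 48 mm across and 16 mm thick lying flat, z axis up; this point is 8 mm above its underside. Loose; at the start it lies on the glue pot's lid, under the spool.
- pot_mid (a point): Centre of the closed glue pot (white with a red flat lid): upright, 66 mm across (the lid 61 mm, from 68 mm up), 84 mm tall, z axis up; grip it high on its straight white wall, about 55 mm above its foot, so that the lid stays clear of the palm; this point is 42 mm above its foot. Loose, rigid; at the start it stands on the middle of the clapper.
- clapper_mid (a point): Centre of the wooden clapper, a plain dark hardwood block at the bottom of the pile: 56 mm (its x axis) by 130 mm (its y axis) by 36 mm tall (z up), with a groove 3 mm deep and 6 mm high round its sides at half height; its flat sides grip well across x. This point is 18 mm above its underside. Loose; it lies on the bench top (z = 0) at the start.
- spool_tile: Fixed square plywood tile 100 x 100 x 8 mm with a small dark disc 40 mm across in its middle: the spool's place. Origin at the centre of its underside on the bench, z up; its top is 8 mm above, flat.
- tape_tile: Fixed square plywood tile 100 x 100 x 8 mm with a middle-sized dark disc 60 mm across in its middle: the tape's place. Origin at the centre of its underside on the bench, z up; its top is 8 mm above, flat.
- pot_tile: Fixed square plywood tile 100 x 100 x 8 mm with a large dark disc 78 mm across in its middle: the glue pot's place. Origin at the centre of its underside on the bench, z up; its top is 8 mm above, flat.
- clapper_tile: Fixed oblong plywood tile 86 mm (x) by 160 mm (y), 8 mm thick, with a dark rectangle 68 x 142 mm in its middle, long side along its y axis: the clapper's place, either way round. Origin at the centre of its underside on the bench, z up; its top is 8 mm above, flat.
- weight_mid (a point): Centre of the black round pattern weight with a knob, a bystander that must stay where it is: 72 mm across, 52 mm tall, z up; this point is 26 mm above its foot.

How it is judged (in metres and radians):
On the way, in this order (a step that is already met when the one before it is completed fails the run):
1. the thread spool stands released on its own tile (horizontal distance between spool_mid and spool_tile below 0.012 m and z of spool_mid in the frame of spool_tile between 0.021 and 0.029 m and angle between spool_mid's own z axis and vertical below 0.1 rad and linear speed of spool below 0.02 m/s and contact force between the fingers and spool below 0.1 N), for 0.2 s.
2. the rolled tape stands released on its own tile (horizontal distance between tape_mid and tape_tile below 0.012 m and z of tape_mid in the frame of tape_tile between 0.012 and 0.02 m and angle between tape_mid's own z axis and vertical below 0.1 rad and linear speed of tape below 0.02 m/s and contact force between the fingers and tape below 0.1 N), for 0.2 s.
3. the glue pot stands released on its own tile (horizontal distance between pot_mid and pot_tile below 0.012 m and z of pot_mid in the frame of pot_tile between 0.046 and 0.054 m and angle between pot_mid's own z axis and vertical below 0.1 rad and linear speed of pot below 0.02 m/s and contact force between the fingers and pot below 0.1 N), for 0.2 s.
4. the wooden clapper stands released on its own tile (horizontal distance between clapper_mid and clapper_tile below 0.012 m and z of clapper_mid in the frame of clapper_tile between 0.022 and 0.03 m and angle between clapper_mid's own z axis and vertical below 0.1 rad and linear speed of clapper below 0.02 m/s and contact force between the fingers and clapper below 0.1 N and angle between the y axis of clapper_mid and the y axis of clapper_tile, either way round below 0.17 rad), for 0.2 s.
At the end, for the whole second after the job is handed in: Spool, tape, pot and clapper each rest upright (within 0.1 rad) on the top of their own tile (height within 4 mm), centres within 12 mm of the tile's centre sideways, the clapper's long axis within 0.17 rad (10 degrees) of its tile's, all released and at rest (all of step 1 and all of step 2 and all of step 3 and all of step 4); the robot touches nothing.
It fails at once if the pattern weight is moved by more than 20 mm (distance of weight_mid from where it was at the start of the episode above 0.02 m).
It also fails if it takes over 128 s, if anything falls off the work surface, if the arm or the gripper's body presses on something with over 40 N, if the wrist force passes 120 N, or if a joint passes its speed limit or range.

## Robot

A 6-joint arm with a two-finger parallel gripper is mounted at the origin on a cart in front of the work surface, level with it; the furniture and walls round the work are solid. World frame = base frame: x ahead of the robot, y to its left, z up, the work surface at z = 0. Lengths are in mm, angles in rad, forces in N, time in s.
With the tool pointing down it reaches from about 400 to 925 mm from the base axis. Payload 12.5 kg.
Tool frame: the origin (TCP) lies on the centre line of the jaws, within the pads' length; the fingertips stand 17 mm ahead of it and the grasp point (between the pads) lies 2 mm behind it; z points along the fingers, y is the line along which they close (so a half turn about z gives the same grasp; the last joint's range is limited). The gripper opens to 95 mm and grips with 3 to 60 N. Pads are 20 mm wide; open, the fingers measure 119 mm over their backs; the gripper's body (75 mm by 180 mm) begins 59 mm behind the grasp point.
Start: joints at [-1.335, 0.491, 1.559, -0, 1.092, -0.106], TCP at [209.513, -588.854, 231.661] pointing down, gripper open.
Joint ranges: [-3.1, 3.1], [-0.84, 2.19], [0.05, 2.79], [-1.13, 4.28], [0.06, 2.93], [-2.69, 2.69]. Speed limits (rad/s): [2.22, 2.22, 2.79, 3.14, 3.14, 3.14].

## Interface

Orientations are given as [roll, pitch, yaw] about the fixed x, y, z axes, in that order (R = Rz(yaw) Ry(pitch) Rx(roll)).
In Python, from cell import env gives the robot as it stands.
- The arm moves only by the tool drive_tool, never from a script. Its argument "deltas" is text: rows parted by semicolons, each of 4 numbers parted by spaces: the shift along the world's x, y, z normalised to -1 to 1, where 1 is 100 mm, then the turn about the world's z normalised to -1 to 1, where 1 is 180 degrees. A call has 1 to 10 rows; each row shifts and turns the commanded pose from where the row before left it; what a row does not reach is not made up. A row lasts 1/12 s, in which the tool goes at most 41.7 mm and 7.16 degrees, less where a joint would pass 70% of its speed; a pose out of reach is approached as far as the arm can. A call with a number of a shift or a turn outside -1 to 1 is refused whole. A call with a gripper value outside its range is refused whole. "gripper" is the closure, from 0 (fully open) to 1 (shut), set as the call begins (left out, the last holds). The fingers move at their own pace and stop on an object; the grip force is fixed at half the most. Time passes only in rows, so rows that do not move let the fingers close. It gives the time, the measured TCP pose, the force, the opening and the grip force at its end, in the units of the state.
- env.state(): the state, without advancing time (a new reading comes with each control period).
- env.read_camera(name): name is "side" or "top" or "wrist"; returns (picture, depth): 480x640x3 uint8, red, green, blue; 480x640 float32, mm along the optical axis (not along the pixel's ray), 0 where there is no reading.
- env.camera_params(name): a dict with "mtx" (3x3 intrinsics, pixels), "camera_from_world" (4x4, takes a point from world to camera coordinates); the wrist camera has in their place "mount" (4x4, takes a point from camera to tool coordinates, whose origin is the TCP and whose axes are the flange's). Camera axes: x right, y down, z forward; pixel columns grow to the right and rows downward; lengths in mm; the calibration is good to about 2 mm. A picture is of the moment at which its call begins: read the wrist's pose just before it. camera_params takes no time and is no camera call.
- env.job_done(): hands the job in; it is judged then, once.
The state is a dict: "t": time; "joints": joint angles; "qvel": joint speeds; "tau": joint torques, N m; "eef_pos": TCP position; "tcp_rot": TCP orientation; "ft_force": force on the tool from outside, world axes, zero at the start; "moment": the same for the moment, N m; "opening": opening from 0.0 (shut) to 1.0 (fully open); "grip_force": force on a finger pad.
Only numpy, scipy, OpenCV 4.12 (cv2) and the standard library are available. Lean on these libraries where they do the work, as an engineer would, in place of code of your own. Each camera call takes 0.05 s, during which the arm holds its last target. There are 200 camera calls.

## Working session

There is one attempt and no reset: what is moved stays moved. The work goes in short steps, Python scripts to look and compute and a tool call to move; the robot and the scene stay as the last step left them, time stands still between calls to the robot, and variables do not carry over. Pictures are saved under pics/ and viewed, at most 14 in all, crops included, and the job is handed in when it is done.

Besides the shell and the picture viewer there is one more tool, called after "Request:" by a JSON object that holds its "op" and its "data", one argument or row to a line. drive_tool: Moves the arm, as the interface text tells. Its arguments: {"type":"object","properties":{"deltas":{"type":"string"},"gripper":{"type":"number"}},"required":["deltas"]}

```bash
mkdir -p pics; cat > h.py <<'E'
import numpy as np, cv2
from cell import env
from scipy.spatial.transform import Rotation as R
def cam(n):
    s=env.state(); rgb,d=env.read_camera(n); p=env.camera_params(n)
    if 'mount' in p:
        T=np.eye(4);T[:3,:3]=R.from_euler('xyz',s['tcp_rot']).as_matrix();T[:3,3]=s['eef_pos'];W=T@p['mount']
    else: W=np.linalg.inv(p['camera_from_world'])
    K=p['mtx'];v,u=np.mgrid[:480,:640]
    c=np.stack([(u-K[0,2])/K[0,0]*d,(v-K[1,2])/K[1,1]*d,d],-1)
    P=c@W[:3,:3].T+W[:3,3]; P[d==0]=np.nan
    return rgb,d,P,W,K
E
python3 - <<'E'
from h import *
print(env.state())
for n in ('top','side'):
    rgb,d,P,W,K=cam(n); cv2.imwrite(f'pics/{n}0.png',rgb[...,::-1]); np.savez(f'{n}0.npz',rgb=rgb,P=P)
    print(n,W.round(2).tolist(),np.diag(K))
E
```

```text
{'t': 0.0, 'joints': array([-1.33460941e+00,  4.91576402e-01,  1.55942586e+00, -3.91140229e-05,
        1.09171647e+00, -1.05582575e-01]), 'qvel': array([ 0.0007927 , -0.00083828,  0.00064467, -0.00121537, -0.00116194,
       -0.00029654]), 'tau': array([-2.48576362e-03, -6.12656736e+01, -2.58184290e+01,  6.91674650e-02,
        4.83084668e-02, -9.11652569e-05]), 'eef_pos': array([ 209.44363009, -588.63014458,  231.05940188]), 'tcp_rot': array([-3.14046919e+00, -8.41761480e-05,  3.41787492e-01]), 'ft_force': array([ 0.62626401,  0.09591907, -0.92151203]), 'moment': array([0.02592129, 0.03870779, 0.02229137]), 'grip_force': 0.0, 'opening': 1.0001867459745568}
top [[0.02, -0.98, 0.2, 314.57], [-1.0, -0.02, 0.0, 102.36], [0.0, -0.2, -0.98, 1142.64], [0.0, 0.0, 0.0, 1.0]] [541.30744011 541.30744011   1.        ]
side [[-1.0, -0.0, 0.03, 478.54], [-0.03, 0.37, -0.93, 1050.76], [-0.01, -0.93, -0.37, 525.06], [0.0, 0.0, 0.0, 1.0]] [498.67844853 498.67844853   1.        ]
```

View pics/top0.png

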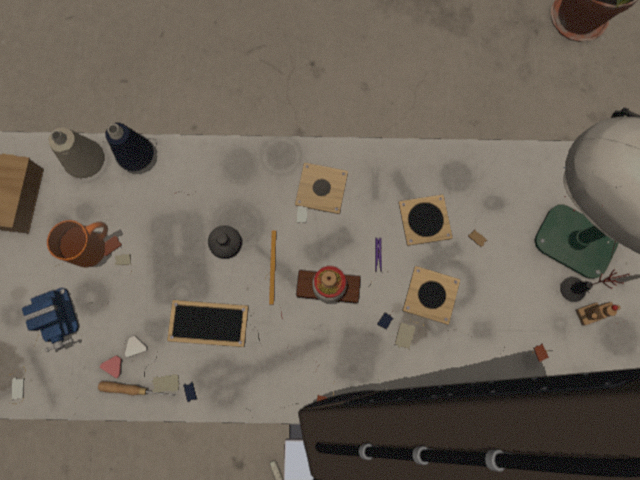

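View pics/side0.png

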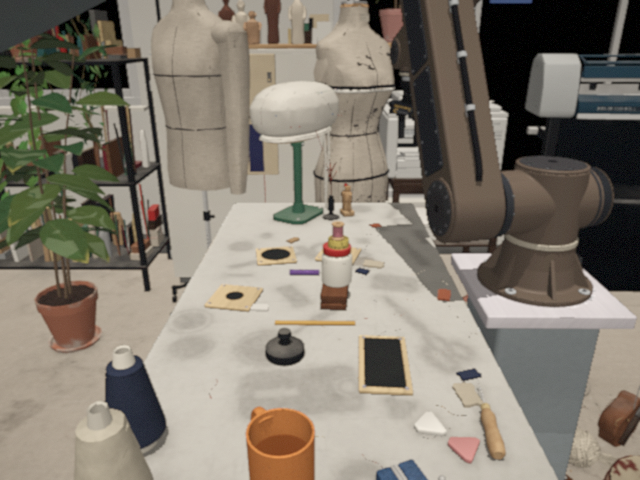

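The top view shows the pile at (330,284). The tiles are spool (322,188), pot (425,219), tape (432,294) and clapper (208,324), and the weight is at (225,241). The side view agrees. Next I'll measure positions from the depth.

```bash
python3 - <<'E'
from h import *
f=np.load('top0.npz');rgb=f['rgb'];P=f['P'];g=rgb.max(-1)
for n,(u,v),r in (('spool',(322,188),18),('pot',(425,219),28),('tape',(432,294),28),('clap',(208,324),50)):
    m=np.zeros(g.shape,np.uint8);m[v-r:v+r,u-r:u+r]=(g[v-r:v+r,u-r:u+r]<75)
    k,l,st,c=cv2.connectedComponentsWithStats(m);i=1+st[1:,4].argmax()
    q=P[l==i]; mn=cv2.minAreaRect(q[:,:2].astype(np.float32))
    print(n,st[i,4],c[i],np.nanmean(q,0).round(1),[np.round(x,2) for x in mn])
    # tile edges: points 4..12mm high
# pile
X,Y,Z=P[...,0],P[...,1],P[...,2]
w=np.zeros_like(g,bool);w[250:320,285:375]=1
for lo,hi in ((15,45),(110,127),(128,145),(160,180)):
    q=P[w&(Z>lo)&(Z<hi)]; mn=cv2.minAreaRect(q[:,:2].astype(np.float32)) if len(q)>3 else None
    print(lo,len(q),q.mean(0).round(1),mn)
w[:]=0;w[215:265,200:250]=1;q=P[w&(Z>12)];print('weight',q.mean(0),np.nanmax(q[:,2]))
for k in ((322,205),(440,240),(440,315),(175,310)):print(P[k[1],k[0]].round(1))
E
```

```text
spool 204 [321.32843137 187.31372549] [676.8  92.3   8.7] [array([677.15,  92.24]), array([35.37, 35.47]), np.float64(39.77)]
pot 922 [425.36984816 219.27114967] [ 608.6 -133.5    8.8] [array([ 603.75, -135.52]), array([63.54, 73.84]), np.float64(32.52)]
tape 585 [431.58119658 294.52991453] [ 445.8 -142.7    8.4] [array([nan, nan]), array([0., 0.]), np.float64(0.0)]
clap 2139 [207.26554465 323.00794764] [378.8 324.9   8.3] [array([392.1 , 322.29]), array([136.5 ,  63.41]), np.float64(74.05)]
15 919 [456.4  77.3  35.7] ((455.4052734375, 76.06681060791016), (129.80995178222656, 63.06370544433594), 85.21271514892578)
110 436 [455.2  73.9 120.5] ((456.08758544921875, 75.01050567626953), (60.85501480102539, 59.128753662109375), 0.9830566048622131)
128 184 [448.5  77.4 135.2] ((452.9356384277344, 77.29451751708984), (43.46028137207031, 43.48307800292969), 89.67455291748047)
160 171 [454.4  78.4 170.7] ((454.4344482421875, 78.40592956542969), (26.80327033996582, 26.25127601623535), 59.57215118408203)
weight [549.489941   295.89364644  26.6564191 ] 55.79109475714631
[637.6  90.2   5.8]
[ 564.1 -164.6    5.3]
[ 403.4 -159.4    7.1]
[404.5 393.5   8.9]
```

Request:
{"op": "drive_tool", "data": {
  "deltas": "0.2 0.35 0.05 0.0365;0.2 0.35 0.05 0.0365;0.2 0.35 0.05 0.0365;0.2 0.35 0.05 0.0365;0.2 0.35 0.05 0.0365;0.2 0.35 0.05 0.0365;0.2 0.35 0.05 0.0365;0.2 0.35 0.05 0.0365;0.2 0.35 0.05 0.0365;0.2 0.35 0.05 0.0365"
}}

```text
t: 0.93
eef_pos: [410.0, -236.9, 281.9]
tcp_rot: [-3.142, -0.0, 1.494]
ft_force: [1.1, -0.1, 0.2]
opening: 0.996
grip_force: 0.0
```

Request:
{"op": "drive_tool", "data": {
  "deltas": "0.05 0.32 0.05 0;0.05 0.32 0.05 0;0.05 0.32 0.05 0;0.05 0.32 0.05 0;0.05 0.32 0.05 0;0.05 0.32 0.05 0;0.05 0.32 0.05 0;0.05 0.32 0.05 0;0.05 0.3 0.05 0;0 0.3 0.05 0"
}}

```text
t: 1.77
eef_pos: [454.8, 78.8, 331.8]
tcp_rot: [-3.142, 0.0, 1.489]
ft_force: [0.7, -0.0, -0.2]
opening: 1.002
grip_force: 0.0
```

```bash
python3 - <<'E'
from h import *
rgb,d,P,W,K=cam('wrist'); cv2.imwrite('pics/w1.png',rgb[...,::-1]); s=env.state(); print(s['eef_pos'],s['tcp_rot'],s['t'],s['joints'].round(2))
print(env.camera_params('wrist')['mount'].round(2).tolist())
np.savez('w1.npz',rgb=rgb,P=P)
X,Y,Z=P[...,0],P[...,1],P[...,2]
w=(abs(X-455)<60)&(abs(Y-77)<80)
for lo,hi in ((22,45),(113,127),(130,142),(163,180)):
    q=P[w&(Z>lo)&(Z<hi)]
    if len(q)>9: print(lo,len(q),q.mean(0).round(1),cv2.minAreaRect(q[:,:2].astype(np.float32)))
E
```

```text
[454.51037126  82.21199016 332.61308623] [ 3.14074749e+00 -1.68838971e-03  1.48978844e+00] 1.8167 [0.03 0.15 1.79 0.   1.2  0.12]
[[0.0, -0.97, -0.24, 68.14], [1.0, 0.0, 0.0, -0.15], [-0.0, -0.24, 0.97, -153.68], [0.0, 0.0, 0.0, 1.0]]
22 2405 [459.7  98.2  36.5] ((457.1903991699219, 76.50635528564453), (128.85398864746094, 55.929927825927734), 84.93717956542969)
113 1581 [458.6  79.4 121.3] ((455.18896484375, 75.67386627197266), (60.295833587646484, 59.50003433227539), 84.17729949951172)
130 721 [451.8  81.4 135.9] ((452.10809326171875, 77.55213928222656), (45.47997283935547, 43.689640045166016), 83.02722930908203)
163 892 [453.4  79.1 171.5] ((453.290771484375, 78.77977752685547), (27.002805709838867, 26.96781349182129), 84.52641296386719)
```

View pics/w1.png

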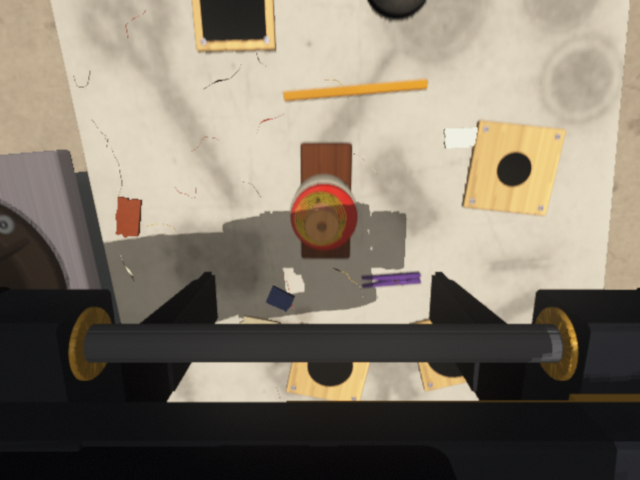

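The wrist view shows the pile at (323,215) and the spool tile's disc at (515,169). The tape disc at (330,372) is half hidden. I'll work out the tile centres by casting rays onto the z=8 plane.

```bash
cat >> h.py <<'E'
def blob(rgb,W,K,u,v,r,z=8,thr=75):
    g=rgb.max(-1);m=np.zeros(g.shape,np.uint8);s=np.s_[max(v-r,0):v+r,max(u-r,0):u+r];m[s]=g[s]<thr
    k,l,st,c=cv2.connectedComponentsWithStats(m);i=1+st[1:,4].argmax()
    vu=np.argwhere(l==i);a=np.c_[(vu[:,1]-K[0,2])/K[0,0],(vu[:,0]-K[1,2])/K[1,1],np.ones(len(vu))]@W[:3,:3].T
    q=W[:3,3]+a*((z-W[2,3])/a[:,2])[:,None]
    return q[:,:2].mean(0).round(1),cv2.minAreaRect(q[:,:2].astype(np.float32))
E
python3 - <<'E'
from h import *
s=env.state();print(s['eef_pos'])
rgb,d,P,W,K=cam('wrist')
print('wspool',blob(rgb,W,K,515,169,28))
X,Y,Z=P[...,0],P[...,1],P[...,2]
q=P[(abs(X-455)<60)&(abs(Y-77)<80)&(Z>163)&(Z<180)];print(q.mean(0),cv2.minAreaRect(q[:,:2].astype(np.float32)))
rgb,d,P,W,K=cam('top')
for n,u,v,r in (('spool',322,188,18),('pot',425,219,28),('tape',432,294,28),('clap',208,324,50)): print(n,blob(rgb,W,K,u,v,r))
E
```

```text
[454.51037126  82.21199016 332.61308623]
wspool (array([677.3,  93.3]), ((677.2254028320312, 92.98258209228516), (37.11884307861328, 36.39790725708008), 43.869205474853516))
[453.43969558  79.1376454  171.4350588 ] ((453.6990661621094, 78.93363189697266), (27.19536781311035, 27.054410934448242), 84.96125030517578)
spool (array([691.2,  92.2]), ((690.7909545898438, 91.95156860351562), (7.935983657836914, 14.706052780151367), 20.190204620361328))
pot (array([ 609. , -133.8]), ((609.607666015625, -134.06423950195312), (71.452392578125, 72.04229736328125), 88.94371032714844))
tape (array([ 446. , -142.8]), ((446.06298828125, -143.54080200195312), (52.65442657470703, 55.01845932006836), 0.9558713436126709))
clap (array([379., 325.]), ((379.2315673828125, 324.81365966796875), (139.0510711669922, 64.8998794555664), 86.83000183105469))
```

Request:
{"op": "drive_tool", "data": {
  "deltas": "-0.01 -0.032 -0.2 0;0 0 -0.3 0;0 0 -0.3 0;0 0 -0.3 0;0 0 -0.3 0;0 0 -0.2 0;0 0 0 0;0 0 0 0;0 0 0 0",
  "gripper": 0.2
}}

```text
t: 2.67
eef_pos: [454.1, 73.4, 172.7]
tcp_rot: [3.14, -0.0, 1.488]
ft_force: [0.5, 0.2, 0.4]
opening: 0.8
grip_force: 0.0
```

Request:
{"op": "drive_tool", "data": {
  "deltas": "0 0 0 0;0 0 0 0;0 0 0 0"
}}

```text
t: 2.92
eef_pos: [453.8, 73.9, 172.6]
tcp_rot: [3.14, -0.0, 1.489]
ft_force: [-0.3, -0.6, -0.6]
opening: 0.803
grip_force: 0.0
```

```bash
python3 - <<'E'
from h import *
s=env.state();print(s['eef_pos'])
rgb,d,P,W,K=cam('wrist')
cv2.imwrite('pics/w2.png',rgb[...,::-1])
X,Y,Z=P[...,0],P[...,1],P[...,2]
q=P[(abs(X-455)<20)&(abs(Y-77)<20)&(Z>163)&(Z<180)];print(q.mean(0),cv2.minAreaRect(q[:,:2].astype(np.float32)))
print(env.state()['eef_pos'])
E
```

```text
[453.79103602  73.91436688 172.56293638]
[453.57216781  80.22272686 171.31501295] ((453.6397705078125, 80.41716766357422), (24.712499618530273, 27.741416931152344), 87.75605773925781)
[453.7373286   73.93667152 172.39701289]
```

View pics/w2.png

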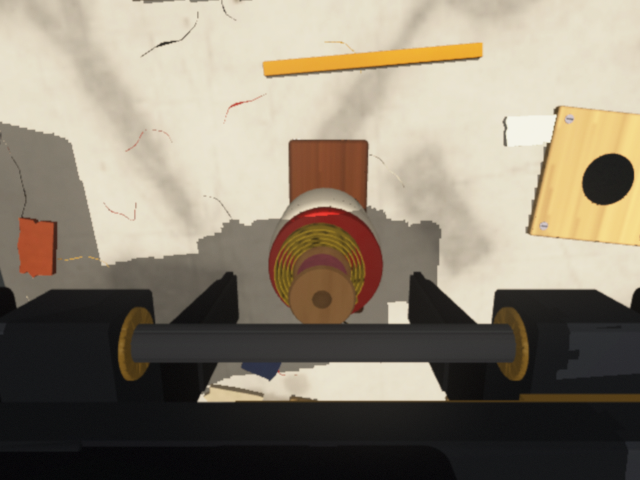

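The spool top at (322,297) is centred between the fingers, and I need about 5 mm more in y.

Request:
{"op": "drive_tool", "data": {
  "deltas": "0 0.05 -0.06 0;0 0 -0.065 0;0 0 0 0;0 0 0 0;0 0 0 0"
}}

```text
t: 3.38
eef_pos: [453.5, 79.0, 159.0]
tcp_rot: [-3.141, 0.0, 1.489]
ft_force: [-0.7, -0.3, -0.1]
opening: 0.799
grip_force: 0.0
```

Request:
{"op": "drive_tool", "data": {
  "deltas": "0 0 0 0;0 0 0 0;0 0 0 0;0 0 0 0;0 0 0 0;0 0 0 0;0 0 0 0;0 0 0 0;0 0 0 0;0 0 0 0",
  "gripper": 1
}}

```text
t: 4.22
eef_pos: [453.5, 78.9, 159.2]
tcp_rot: [3.141, 0.0, 1.489]
ft_force: [-0.4, 0.9, -0.9]
opening: 0.25
grip_force: 30.0
```

Request:
{"op": "drive_tool", "data": {
  "deltas": "0 0 0.1 0;0 0 0.15 0;0.1 0 0.15 0;0.2 0.01 0.1 0;0.3 0.02 0 0;0.35 0.03 0 0;0.35 0.03 0 0;0.35 0.03 0 0;0.3 0.02 0 0;0.2 0 -0.1 0"
}}

```text
t: 5.05
eef_pos: [671.5, 93.2, 200.1]
tcp_rot: [3.138, -0.0, 1.489]
ft_force: [0.5, 0.6, -0.4]
opening: 0.253
grip_force: 30.0
```

Request:
{"op": "drive_tool", "data": {
  "deltas": "0.07 0 -0.3 0;0.0 0 -0.3 0;0 0 -0.3 0;0 0 -0.2 0;0 0 -0.1 0;0 0 0 0;0 0 0 0;0 0 0 0"
}}

```text
t: 5.72
eef_pos: [676.3, 93.0, 80.8]
tcp_rot: [3.139, -0.0, 1.488]
ft_force: [-0.5, 0.7, 0.4]
opening: 0.257
grip_force: 30.0
```

```bash
python3 - <<'E'
from h import *
s=env.state();print(s['eef_pos'],s['opening'],s['grip_force'])
rgb,d,P,W,K=cam('wrist')
cv2.imwrite('pics/w3.png',rgb[...,::-1])
E
```

```text
[676.25376837  92.99631999  80.75293426] 0.25665484981576586 29.999940570123727
```

View pics/w3.png

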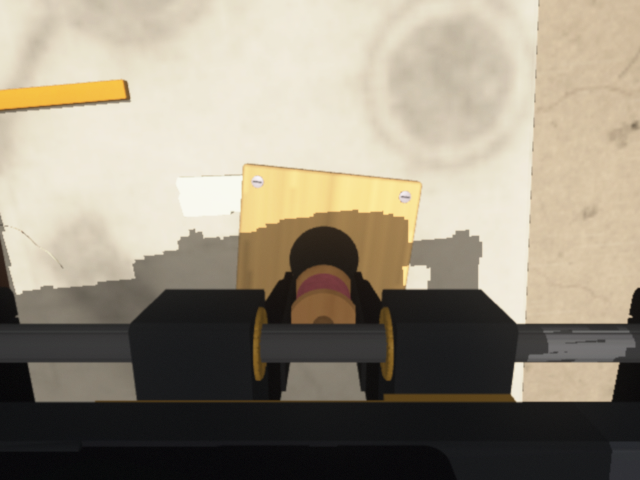

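The spool is held upright at (323,290) and in line with the disc. I'll lower it now.

Request:
{"op": "drive_tool", "data": {
  "deltas": "0.005 -0.003 -0.15 0;0 0 -0.15 0;0 0 -0.1 0;0 0 -0.05 0;0 0 -0.03 0;0 0 0 0;0 0 0 0;0 0 0 0"
}}

```text
t: 6.43
eef_pos: [676.4, 92.7, 31.9]
tcp_rot: [3.14, -0.0, 1.488]
ft_force: [-0.7, -0.3, -0.3]
opening: 0.252
grip_force: 30.0
```

Request:
{"op": "drive_tool", "data": {
  "deltas": "0 0 -0.01 0;0 0 0 0;0 0 0 0;0 0 0 0"
}}

```text
t: 6.77
eef_pos: [676.1, 92.6, 30.3]
tcp_rot: [3.141, -0.0, 1.488]
ft_force: [0.5, -0.5, -1.1]
opening: 0.253
grip_force: 30.0
```

Request:
{"op": "drive_tool", "data": {
  "deltas": "0 0 0 0;0 0 0 0;0 0 0 0;0 0 0 0;0 0 0 0;0 0 0 0",
  "gripper": 0.5
}}

```text
t: 7.27
eef_pos: [676.0, 92.6, 30.1]
tcp_rot: [3.142, 0.0, 1.488]
ft_force: [0.1, 0.1, -0.2]
opening: 0.497
grip_force: 0.0
```

Request:
{"op": "drive_tool", "data": {
  "deltas": "0 0 0.1 0;0 0 0.2 0;0 0 0.3 0;0 0 0.3 0;-0.1 0 0.3 0;-0.2 0 0.3 0;-0.3 0 0.2 0;-0.3 0 0 0;-0.1 0 0 0;0 0 0 0",
  "gripper": 0.2
}}

```text
t: 8.1
eef_pos: [574.3, 92.8, 201.5]
tcp_rot: [3.141, -0.0, 1.489]
ft_force: [0.4, 0.7, -0.1]
opening: 0.799
grip_force: 0.0
```

```bash
python3 - <<'E'
from h import *
rgb,d,P,W,K=cam('top'); X,Y,Z=P[...,0],P[...,1],P[...,2]
q=P[(abs(X-677)<25)&(abs(Y-93)<25)&(Z>25)&(Z<60)];print(q.mean(0),cv2.minAreaRect(q[:,:2].astype(np.float32)),len(q))
q=P[(abs(X-455)<40)&(abs(Y-77)<40)&(Z>129)&(Z<143)];print(q.mean(0),cv2.minAreaRect(q[:,:2].astype(np.float32)))
cv2.imwrite('pics/t2.png',cv2.resize(rgb[140:320,240:480,::-1],None,fx=3,fy=3))
E
```

```text
[nan nan nan] ((0.0, 0.0), (0.0, 0.0), 0.0) 0
[nan nan nan] ((0.0, 0.0), (0.0, 0.0), 0.0)<stdin>:3: RuntimeWarning: Mean of empty slice.
  ret = um.true_divide(
<stdin>:4: RuntimeWarning: Mean of empty slice.
```

View pics/t2.png

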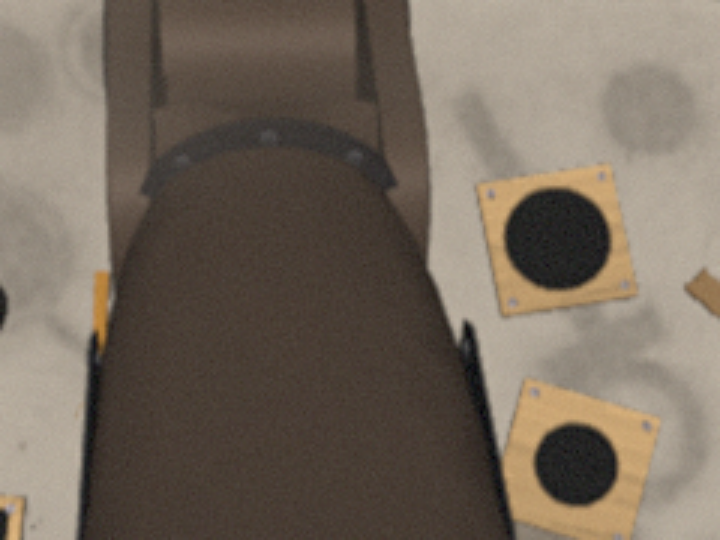

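The arm hides both things in the top view. I'll go above the pile and use the wrist camera.

Request:
{"op": "drive_tool", "data": {
  "deltas": "-0.2 -0.02 0.2 0;-0.25 -0.03 0.2 0;-0.25 -0.03 0.2 0;-0.2 -0.03 0.2 0;-0.2 -0.03 0.1 0;-0.1 -0.01 0.1 0;0 0 0 0;0 0 0 0;0 0 0 0"
}}

```text
t: 8.9
eef_pos: [457.2, 77.6, 299.5]
tcp_rot: [-3.141, 0.0, 1.488]
ft_force: [-0.2, 0.9, -0.7]
opening: 0.802
grip_force: 0.0
```

```bash
python3 - <<'E'
from h import *
print(env.state()['eef_pos'])
rgb,d,P,W,K=cam('wrist'); X,Y,Z=P[...,0],P[...,1],P[...,2]
q=P[(abs(X-677)<25)&(abs(Y-93)<25)&(Z>25)&(Z<60)];print(q[:,2].max()); q=q[q[:,2]>37];print(q.mean(0),cv2.minAreaRect(q[:,:2].astype(np.float32)),len(q))
q=P[(abs(X-455)<40)&(abs(Y-77)<40)&(Z>130)&(Z<143)];print(q.mean(0),cv2.minAreaRect(q[:,:2].astype(np.float32)))
cv2.imwrite('pics/w4.png',rgb[100:320,260:,::-1])
E
```

```text
[457.18283686  77.6256515  299.50718144]
45.33728593098664
[674.85751366  92.63803359  42.61703722] ((675.0435791015625, 92.18992614746094), (26.922632217407227, 27.379127502441406), 6.365025520324707) 586
[451.80027206  75.1546764  134.98382875] ((452.03363037109375, 77.55082702636719), (45.64933776855469, 43.68647003173828), 84.82933807373047)
```

View pics/w4.png

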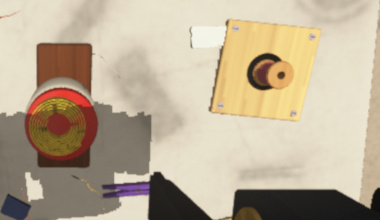

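The spool stands within about 2 mm of its disc. Next is the tape, centred at (452,77.5).

Request:
{"op": "drive_tool", "data": {
  "deltas": "-0.05 0 -0.2 0;0 0 -0.3 0;0 0 -0.3 0;0 0 -0.3 0;0 0 -0.2 0;0 0 -0.1 0;0 0 0 0;0 0 0 0;0 0 0 0;0 0 0 0"
}}

```text
t: 9.78
eef_pos: [451.6, 77.7, 160.8]
tcp_rot: [3.14, -0.0, 1.489]
ft_force: [-1.3, 0.3, 0.4]
opening: 0.802
grip_force: 0.0
```

Request:
{"op": "drive_tool", "data": {
  "deltas": "0 0 -0.1 0;0 0 -0.08 0;0 0 -0.035 0;0 0 0 0;0 0 0 0;0 0 0 0"
}}

```text
t: 10.28
eef_pos: [451.2, 77.6, 139.0]
tcp_rot: [3.141, -0.0, 1.488]
ft_force: [0.1, -0.5, 0.9]
opening: 0.797
grip_force: 0.0
```

Request:
{"op": "drive_tool", "data": {
  "deltas": "0 0 0 0;0 0 0 0;0 0 0 0;0 0 0 0;0 0 0 0;0 0 0 0;0 0 0 0;0 0 0 0",
  "gripper": 1
}}

```text
t: 10.95
eef_pos: [451.1, 77.6, 138.7]
tcp_rot: [3.141, -0.0, 1.488]
ft_force: [-0.7, -0.4, 1.3]
opening: 0.495
grip_force: 30.0
```

Request:
{"op": "drive_tool", "data": {
  "deltas": "0 0 0.1 0;0 0 0.2 0;0 -0.1 0.2 0;0 -0.2 0 0;0 -0.3 0 0;-0.01 -0.35 0 0;-0.01 -0.35 0 0;-0.01 -0.35 0 0;-0.01 -0.3 -0.1 0;-0.01 -0.2 -0.2 0"
}}

```text
t: 11.78
eef_pos: [446.7, -140.2, 159.7]
tcp_rot: [3.138, 0.002, 1.487]
ft_force: [0.7, -0.6, -0.6]
opening: 0.494
grip_force: 30.0
```

Request:
{"op": "drive_tool", "data": {
  "deltas": "0 -0.05 -0.3 0;0 0 -0.3 0;0 0 -0.2 0;0 0 -0.1 0;0 0 0 0;0 0 0 0;0 0 0 0;0 0 0 0"
}}

```text
t: 12.45
eef_pos: [446.4, -142.5, 69.6]
tcp_rot: [3.14, 0.001, 1.489]
ft_force: [-1.0, -0.1, 0.4]
opening: 0.493
grip_force: 30.0
```

```bash
python3 - <<'E'
from h import *
s=env.state();print(s['eef_pos'],s['opening'],s['grip_force'])
rgb,d,P,W,K=cam('wrist')
cv2.imwrite('pics/w5.png',rgb[...,::-1])
rgb,d,P,W,K=cam('side');cv2.imwrite('pics/s5.png',cv2.resize(rgb[200:300,220:420,::-1],None,fx=3,fy=3))
E
```

```text
[ 446.42970117 -142.4712526    69.56350008] 0.4930620184392824 29.999784529209137
```

View pics/w5.png

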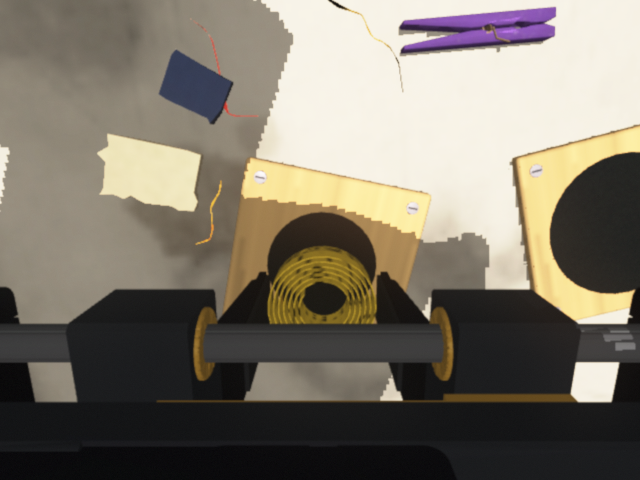

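The tape is held flat and lined up with its disc at (322,250).

Request:
{"op": "drive_tool", "data": {
  "deltas": "0 -0.003 -0.15 0;0 0 -0.15 0;0 0 -0.08 0;0 0 -0.04 0;0 0 0 0;0 0 0 0;0 0 0 0;0 0 0 0"
}}

```text
t: 13.22
eef_pos: [446.2, -142.7, 27.1]
tcp_rot: [3.141, 0.0, 1.488]
ft_force: [-0.8, 0.1, -0.3]
opening: 0.494
grip_force: 30.0
```

Request:
{"op": "drive_tool", "data": {
  "deltas": "0 0 -0.005 0;0 0 0 0;0 0 0 0;0 0 0 0;0 0 0 0;0 0 0 0",
  "gripper": 0.3
}}

```text
t: 13.72
eef_pos: [446.0, -142.7, 26.2]
tcp_rot: [3.142, -0.0, 1.488]
ft_force: [-0.7, -0.3, -0.7]
opening: 0.701
grip_force: 0.0
```

Request:
{"op": "drive_tool", "data": {
  "deltas": "0 0 0.1 0;0 0 0.2 0;0 0 0.3 0;0 -0.05 0.35 0;0 -0.15 0.35 0;0 -0.2 0.35 0;0 -0.2 0.35 0;0 -0.1 0.2 0;0 0 0 0;0 0 0 0",
  "gripper": 0
}}

```text
t: 14.55
eef_pos: [445.8, -212.9, 247.4]
tcp_rot: [3.139, 0.001, 1.487]
ft_force: [0.2, -0.7, 0.0]
opening: 0.997
grip_force: 0.0
```

```bash
python3 - <<'E'
from h import *
print(env.state()['eef_pos'],env.state()['opening'])
rgb,d,P,W,K=cam('wrist'); X,Y,Z=P[...,0],P[...,1],P[...,2]
cv2.imwrite('pics/w6.png',rgb[...,::-1])
q=P[(abs(X-446)<35)&(abs(Y+143)<35)&(Z>17)&(Z<40)];print(np.median(q[:,2]),cv2.minAreaRect(q[:,:2].astype(np.float32)),len(q))
q=P[(abs(X-455)<50)&(abs(Y-77)<50)&(Z>113)&(Z<130)];print(len(q), q.mean(0),cv2.minAreaRect(q[:,:2].astype(np.float32)))
a=np.linalg.inv(W)@np.array([609,-134,8,1]);uv=(K@a[:3]/a[2])[:2].astype(int);print(uv,blob(rgb,W,K,*uv,50))
E
```

```text
[ 445.79858762 -212.9211367   247.40860569] 0.9974271740531858
24.255412990866404 ((445.18109130859375, -142.64141845703125), (45.0242805480957, 43.80042266845703), 73.55070495605469) 716
0 [nan nan nan] ((0.0, 0.0), (0.0, 0.0), 0.0)
[491 111] (array([ 608.9, -131.9]), ((609.0949096679688, -132.74746704101562), (75.93313598632812, 75.28460693359375), 89.65741729736328))<stdin>:6: RuntimeWarning: Mean of empty slice.
  ret = um.true_divide(
```

Request:
{"op": "drive_tool", "data": {
  "deltas": "0.01 0.2 0 0;0.01 0.35 0 0;0.01 0.35 0 0;0.01 0.35 0 0;0.01 0.35 0 0;0.01 0.35 0 0;0.01 0.35 0 0;0.01 0.3 0 0;0.01 0.2 0 0;0.005 0.08 0 0"
}}

```text
t: 15.43
eef_pos: [454.4, 78.1, 245.0]
tcp_rot: [-3.139, -0.0, 1.492]
ft_force: [-0.3, 0.4, -0.1]
opening: 1.002
grip_force: 0.0
```

Request:
{"op": "drive_tool", "data": {
  "deltas": "0 0 -0.1 0;0 0 -0.1 0;0 0 0 0;0 0 0 0;0 0 0 0;0 0 0 0"
}}

```text
t: 15.93
eef_pos: [455.6, 75.1, 226.4]
tcp_rot: [3.141, -0.0, 1.488]
ft_force: [-0.9, -0.2, 0.1]
opening: 1.001
grip_force: 0.0
```

```bash
python3 - <<'E'
from h import *
print(env.state()['eef_pos'])
rgb,d,P,W,K=cam('wrist'); X,Y,Z=P[...,0],P[...,1],P[...,2]
cv2.imwrite('pics/w7.png',rgb[...,::-1])
q=P[(abs(X-455)<50)&(abs(Y-77)<50)&(Z>113)&(Z<130)];print(len(q), q.mean(0),cv2.minAreaRect(q[:,:2].astype(np.float32)))
q=P[(abs(X-455)<60)&(abs(Y-77)<80)&(Z>26)&(Z<45)];print(len(q), q.mean(0),cv2.minAreaRect(q[:,:2].astype(np.float32)))
E
```

```text
[455.60906635  75.08389131 226.43037429]
6516 [455.07801141  76.96628859 121.04407194] ((454.8011779785156, 75.89216613769531), (60.523902893066406, 60.38740921020508), 89.523681640625)
3452 [461.06661987 111.24496208  36.58024974] ((457.12451171875, 76.24918365478516), (129.5787353515625, 56.046836853027344), 84.90514373779297)
```

View pics/w7.png

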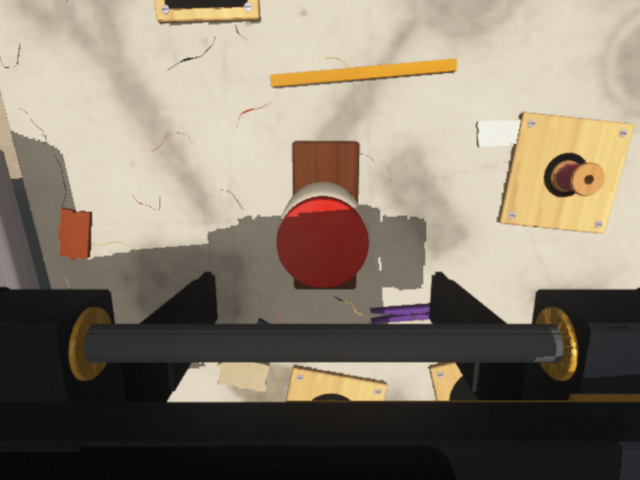

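The bare lid at (323,242) is centred between the fingers. Descending to TCP z of about 93.

Request:
{"op": "drive_tool", "data": {
  "deltas": "-0.008 0.006 -0.2 0;0 0 -0.3 0;0 0 -0.3 0;0 0 -0.25 0;0 0 -0.18 0;0 0 -0.1 0;0 0 0 0;0 0 0 0;0 0 0 0"
}}

```text
t: 16.73
eef_pos: [455.2, 75.9, 93.9]
tcp_rot: [3.14, -0.0, 1.488]
ft_force: [0.5, -0.4, 0.2]
opening: 0.999
grip_force: 0.0
```

Request:
{"op": "drive_tool", "data": {
  "deltas": "0 0 0 0;0 0 0 0;0 0 0 0;0 0 0 0;0 0 0 0;0 0 0 0;0 0 0 0;0 0 0 0",
  "gripper": 1
}}

```text
t: 17.4
eef_pos: [454.9, 75.9, 93.3]
tcp_rot: [3.141, -0.0, 1.488]
ft_force: [-0.3, -0.3, 4.5]
opening: 0.686
grip_force: 30.0
```

Request:
{"op": "drive_tool", "data": {
  "deltas": "0 0 0.08 0;0 0 0.15 0;0 0 0.2 0;0 0 0.2 0;0.08 -0.11 0.1 0;0.16 -0.22 0 0;0.22 -0.3 0 0;0.22 -0.3 0 0;0.22 -0.3 0 0;0.22 -0.3 0 0"
}}

```text
t: 18.23
eef_pos: [567.1, -78.5, 166.4]
tcp_rot: [-3.141, -0.0, 1.489]
ft_force: [0.9, 0.7, -2.5]
opening: 0.69
grip_force: 30.0
```

Request:
{"op": "drive_tool", "data": {
  "deltas": "0.2 -0.27 0 0;0.15 -0.2 0 0;0.07 -0.09 -0.05 0;0 0 -0.1 0;0 0 -0.2 0;0 0 -0.15 0;0 0 0 0;0 0 0 0;0 0 0 0"
}}

```text
t: 18.98
eef_pos: [608.6, -132.3, 116.8]
tcp_rot: [3.141, -0.0, 1.489]
ft_force: [0.0, -0.3, -2.1]
opening: 0.689
grip_force: 30.0
```

```bash
python3 - <<'E'
from h import *
s=env.state();print(s['eef_pos'],s['opening'],s['grip_force'])
rgb,d,P,W,K=cam('wrist')
cv2.imwrite('pics/w8.png',rgb[...,::-1])
E
```

```text
[ 608.61198878 -132.32200961  116.79792154] 0.6886338275460229 29.99511569738388
```

View pics/w8.png

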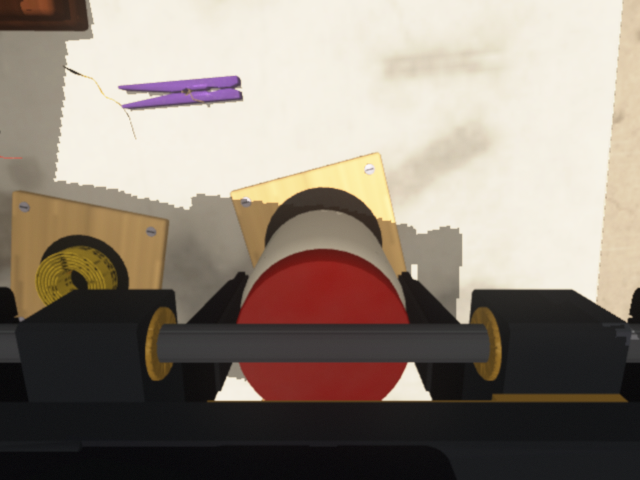

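The pot is upright over its disc at (323,240), and the tape sits on its own tile at lower left. I'll lower to TCP z of about 65.5.

Request:
{"op": "drive_tool", "data": {
  "deltas": "0 -0.007 -0.15 0;0 0 -0.15 0;0 0 -0.1 0;0 0 -0.08 0;0 0 -0.03 0;0 0 0 0;0 0 0 0;0 0 0 0;0 0 0 0"
}}

```text
t: 19.78
eef_pos: [608.9, -133.8, 65.5]
tcp_rot: [3.141, 0.0, 1.488]
ft_force: [-1.0, -0.6, -2.8]
opening: 0.689
grip_force: 30.0
```

Request:
{"op": "drive_tool", "data": {
  "deltas": "0 0 -0.01 0;0 0 0 0;0 0 0 0;0 0 0 0"
}}

```text
t: 20.12
eef_pos: [608.9, -133.8, 65.2]
tcp_rot: [3.141, 0.0, 1.489]
ft_force: [-2.0, 0.7, 7.7]
opening: 0.693
grip_force: 30.0
```

Request:
{"op": "drive_tool", "data": {
  "deltas": "0 0 0 0;0 0 0 0;0 0 0 0;0 0 0 0;0 0 0 0;0 0 0 0",
  "gripper": 0
}}

```text
t: 20.62
eef_pos: [608.7, -133.8, 64.1]
tcp_rot: [3.142, -0.0, 1.488]
ft_force: [-1.0, 0.3, 0.3]
opening: 0.99
grip_force: 0.0
```

Request:
{"op": "drive_tool", "data": {
  "deltas": "0 0 0.15 0;0 0 0.3 0;0 0 0.35 0;0 0 0.35 0;0 0 0.35 0;-0.05 0.1 0.1 0;-0.2 0.3 0 0;-0.2 0.35 0 0;-0.2 0.35 0 0;-0.2 0.35 0 0"
}}

```text
t: 21.45
eef_pos: [522.2, 12.6, 223.8]
tcp_rot: [-3.141, -0.0, 1.488]
ft_force: [0.9, 0.6, 0.5]
opening: 1.003
grip_force: 0.0
```

Request:
{"op": "drive_tool", "data": {
  "deltas": "-0.2 0.35 0 0;-0.2 0.3 0 0;-0.2 0.15 0 0;-0.05 0.05 0 0;0 0 0 0;0 0 0 0;0 0 0 0;0 0 0 0"
}}

```text
t: 22.12
eef_pos: [459.5, 95.5, 224.0]
tcp_rot: [3.141, 0.0, 1.487]
ft_force: [0.0, 0.0, -0.8]
opening: 1.001
grip_force: 0.0
```

```bash
python3 - <<'E'
from h import *
print(env.state()['eef_pos'],env.state()['opening'])
rgb,d,P,W,K=cam('wrist'); X,Y,Z=P[...,0],P[...,1],P[...,2]
q=P[(abs(X-455)<60)&(abs(Y-77)<80)&(Z>26)&(Z<45)];print(len(q), q.mean(0),cv2.minAreaRect(q[:,:2].astype(np.float32)))
rgb,d,P,W,K=cam('top'); X,Y,Z=P[...,0],P[...,1],P[...,2]
q=P[(abs(X-609)<50)&(abs(Y+133)<50)&(Z>85)&(Z<100)];print('pot',len(q), q.mean(0),cv2.minAreaRect(q[:,:2].astype(np.float32)))
q=P[(abs(X-446)<35)&(abs(Y+143)<35)&(Z>17)&(Z<40)];print(np.median(q[:,2]),cv2.minAreaRect(q[:,:2].astype(np.float32)),len(q))
E
```

```text
[459.50546685  95.46650301 223.95664146] 1.000616837308478
9327 [457.49427327  79.91248821  36.58764841] ((457.25537109375, 76.69799041748047), (128.95394897460938, 56.13441848754883), 85.09738159179688)
pot 715 [ 608.37698403 -133.53754396   92.61512819] ((609.0634155273438, -134.1778106689453), (59.80891036987305, 60.091697692871094), 44.15703582763672)
22.426377821886035 ((446.7925109863281, -143.15049743652344), (44.02033996582031, 44.41395950317383), 26.88787269592285) 249
```

Request:
{"op": "drive_tool", "data": {
  "deltas": "-0.024 -0.19 -0.2 0;0 0 -0.35 0;0 0 -0.35 0;0 0 -0.35 0;0 0 -0.3 0;0 0 -0.2 0;0 0 -0.15 0;0 0 0 0;0 0 0 0;0 0 0 0"
}}

```text
t: 23.05
eef_pos: [456.8, 77.1, 34.8]
tcp_rot: [3.141, -0.0, 1.488]
ft_force: [1.0, -0.3, 0.6]
opening: 0.998
grip_force: 0.0
```

Request:
{"op": "drive_tool", "data": {
  "deltas": "0.003 -0.005 -0.06 0;0 0 -0.06 0;0 0 0 0;0 0 0 0;0 0 0 0"
}}

```text
t: 23.47
eef_pos: [456.7, 76.8, 22.3]
tcp_rot: [3.141, -0.0, 1.489]
ft_force: [0.0, 0.4, -0.0]
opening: 0.999
grip_force: 0.0
```

Request:
{"op": "drive_tool", "data": {
  "deltas": "0 0 0 0;0 0 0 0;0 0 0 0;0 0 0 0;0 0 0 0;0 0 0 0;0 0 0 0;0 0 0 0",
  "gripper": 1
}}

```text
t: 24.13
eef_pos: [456.7, 76.8, 22.2]
tcp_rot: [3.141, -0.0, 1.489]
ft_force: [0.4, 0.3, 0.9]
opening: 0.588
grip_force: 30.0
```

Request:
{"op": "drive_tool", "data": {
  "deltas": "0 0 0.06 0;0 0 0.12 0;0 0 0.2 0;0 0 0.3 0;0 0 0.3 0;-0.05 0.15 0.3 0;-0.1 0.25 0.2 0;-0.1 0.3 0 0;-0.1 0.25 0 0;-0.05 0.1 0 0"
}}

```text
t: 24.97
eef_pos: [415.2, 183.7, 170.8]
tcp_rot: [3.141, -0.0, 1.49]
ft_force: [0.1, -0.8, -2.8]
opening: 0.585
grip_force: 30.0
```

Request:
{"op": "drive_tool", "data": {
  "deltas": "0 0 0 0;0 0 0 0;0 0 0 0;0 0 0 0"
}}

```text
t: 25.3
eef_pos: [417.0, 180.9, 170.0]
tcp_rot: [-3.141, 0.0, 1.487]
ft_force: [0.2, 0.0, -2.9]
opening: 0.588
grip_force: 30.0
```

```bash
python3 - <<'E'
from h import *
s=env.state();print(s['eef_pos'],s['opening'],s['grip_force'])
rgb,d,P,W,K=cam('wrist')
cv2.imwrite('pics/w9.png',rgb[...,::-1])
a=np.linalg.inv(W)@np.array([379,325,8,1]);uv=(K@a[:3]/a[2])[:2].astype(int);print(uv,blob(rgb,W,K,*uv,90))
X,Y,Z=P[...,0],P[...,1],P[...,2]
z=s['eef_pos'][2];q=P[(abs(X-s['eef_pos'][0])<60)&(abs(Y-s['eef_pos'][1])<85)&(abs(Z-z-14)<8)];print(len(q), q.mean(0),cv2.minAreaRect(q[:,:2].astype(np.float32)))
E
```

```text
[416.95445857 180.93054797 170.00291921] 0.5882228279360859 29.996629804372787
[252  33] (array([377.3, 306.8]), ((377.0701904296875, 305.3915100097656), (82.69111633300781, 66.6968002319336), 86.36406707763672))
33476 [418.82208116 205.67086751 184.39127601] ((418.13629150390625, 197.32354736328125), (97.29800415039062, 74.1402587890625), 86.45305633544922)
```

View pics/w9.png

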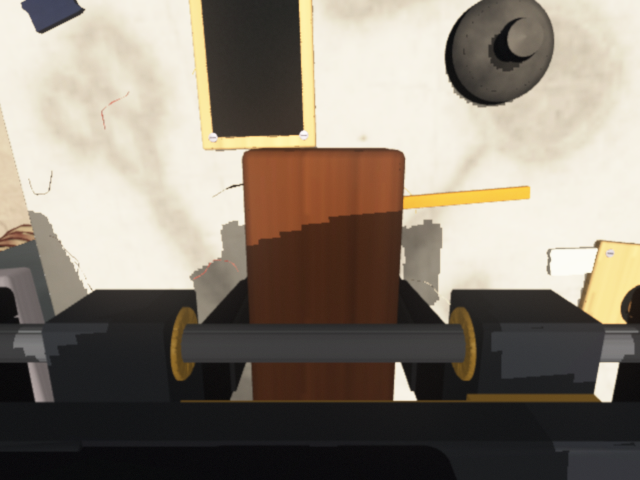

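The clapper is held level and straight. The tile's rectangle is ahead at (252,33), turned about 1.4° from the clapper.

Request:
{"op": "drive_tool", "data": {
  "deltas": "-0.05 0.15 0 0.004;-0.07 0.27 0 0.004;-0.08 0.3 0 0;-0.08 0.3 -0.1 0;-0.07 0.27 -0.15 0;-0.03 0.15 -0.2 0;0 0 -0.25 0;0 0 -0.2 0;0 0 -0.1 0;0 0 0 0"
}}

```text
t: 26.18
eef_pos: [378.3, 324.8, 68.3]
tcp_rot: [-3.139, 0.002, 1.513]
ft_force: [-0.3, -1.0, -1.7]
opening: 0.584
grip_force: 30.0
```

Request:
{"op": "drive_tool", "data": {
  "deltas": "0 0 0 0;0 0 0 0;0 0 0 0"
}}

```text
t: 26.43
eef_pos: [379.2, 325.8, 71.3]
tcp_rot: [3.14, -0.001, 1.513]
ft_force: [0.0, -0.0, -3.4]
opening: 0.589
grip_force: 30.0
```

```bash
python3 - <<'E'
from h import *
rgb,d,P,W,K=cam('wrist')
cv2.imwrite('pics/w10.png',rgb[...,::-1])
E
```

```text
(no output)
```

View pics/w10.png

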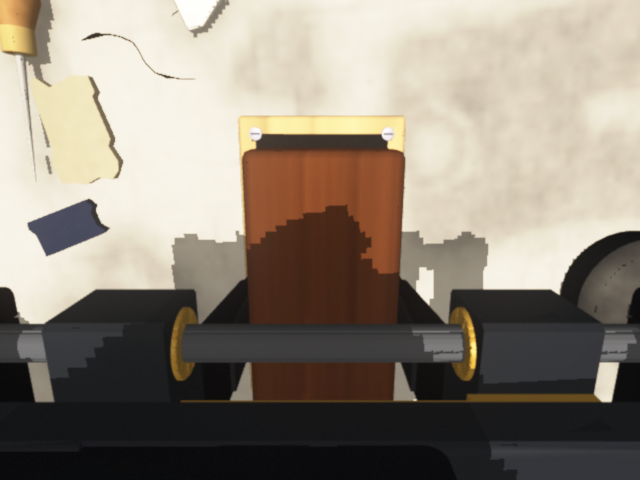

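The clapper is centred over the tile (columns 239–405) and aligned with it. I'll lower it 40 mm.

Request:
{"op": "drive_tool", "data": {
  "deltas": "0 -0.006 -0.1 0;0 0 -0.12 0;0 0 -0.1 0;0 0 -0.06 0;0 0 -0.03 0;0 0 0 0;0 0 0 0;0 0 0 0;0 0 0 0"
}}

```text
t: 27.23
eef_pos: [378.3, 325.1, 29.3]
tcp_rot: [-3.141, 0.0, 1.514]
ft_force: [-2.9, -1.1, 4.4]
opening: 0.586
grip_force: 30.0
```

It's in contact with the tile, so I'll release and retreat.

Request:
{"op": "drive_tool", "data": {
  "deltas": "0 0 0 0;0 0 0 0;0 0 0 0;0 0 0 0;0 0 0 0;0 0 0 0;0 0 0 0",
  "gripper": 0
}}

```text
t: 27.82
eef_pos: [378.6, 325.2, 29.1]
tcp_rot: [3.141, -0.0, 1.514]
ft_force: [-0.0, -0.2, -0.2]
opening: 0.982
grip_force: 0.0
```

Request:
{"op": "drive_tool", "data": {
  "deltas": "0 0 0.1 0;0 0 0.2 0;0 0 0.3 0;0 0 0.3 0;0 0 0.3 0;0 0 0.3 0;0 -0.1 0.1 0;0.1 -0.3 0 0;0.1 -0.3 0 0;0.1 -0.3 0 0"
}}

```text
t: 28.65
eef_pos: [408.3, 223.8, 189.6]
tcp_rot: [3.141, -0.0, 1.515]
ft_force: [1.3, -0.5, -0.1]
opening: 1.0
grip_force: 0.0
```

Request:
{"op": "drive_tool", "data": {
  "deltas": "0.1 -0.3 0 0;0.1 -0.3 0 0;0 -0.3 0 0;0 -0.2 0 0;0 -0.1 0 0;0 0 0 0;0 0 0 0;0 0 0 0;0 0 0 0"
}}

```text
t: 29.4
eef_pos: [428.5, 106.1, 189.2]
tcp_rot: [3.142, -0.0, 1.515]
ft_force: [0.2, -0.1, -0.7]
opening: 1.002
grip_force: 0.0
```

```bash
python3 - <<'E'
from h import *
s=env.state();print(s['eef_pos'],s['opening'],s['grip_force'])
rgb,d,P,W,K=cam('top'); X,Y,Z=P[...,0],P[...,1],P[...,2]
cv2.imwrite('pics/t9.png',rgb[...,::-1])
for n,x,y,r,lo,hi in (('spool',677,93,25,30,55),('tape',446,-143,35,17,40),('pot',609,-133,50,85,100),('clap',379,325,90,30,60),('weight',549,296,50,12,60)):
    q=P[(abs(X-x)<r)&(abs(Y-y)<r)&(Z>lo)&(Z<hi)]
    if len(q): print(n,len(q),np.median(q,0).round(1),cv2.minAreaRect(q[:,:2].astype(np.float32)))
E
```

```text
[428.4927692 106.1019968 189.1671586] 1.0018357108965914 0.0
spool 129 [676.9  91.4  42. ] ((676.9081420898438, 91.27786254882812), (25.61774444580078, 25.580875396728516), 0.8289916515350342)
tape 260 [ 446.5 -144.    22.1] ((446.41339111328125, -142.53704833984375), (44.975948333740234, 43.75419616699219), 65.61839294433594)
pot 713 [ 608.1 -133.5   92.5] ((609.0145263671875, -134.12942504882812), (60.185455322265625, 60.27186965942383), 77.12351989746094)
clap 1817 [379.  322.6  43.9] ((379.32891845703125, 324.0697021484375), (131.33303833007812, 56.054771423339844), 86.4800796508789)
weight 856 [548.2 295.2  24. ] ((551.245849609375, 297.43280029296875), (69.82984924316406, 69.08387756347656), 66.39167785644531)
```

View pics/t9.png

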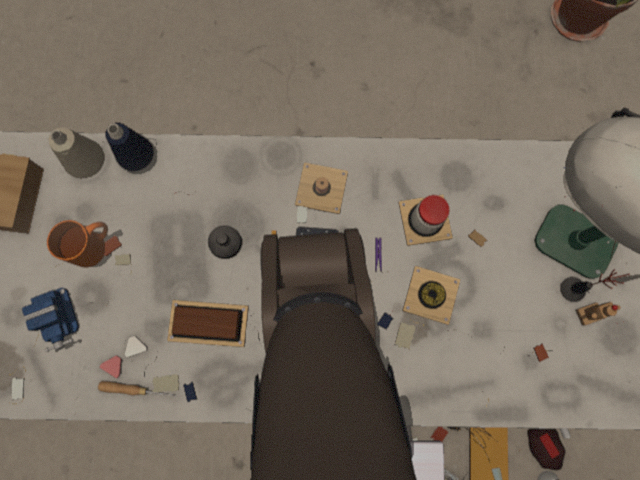

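All four objects are centred on their tiles and the weight hasn't moved. Handing in.

```bash
python3 -c "
from cell import env
print(env.job_done())"
```

```text
the job is handed in; nothing more can be done
None
```

The spool, tape, pot and clapper each stand released on their own tile, within about 2 mm of centre by the last camera check; the pattern weight is where it was, and the job was handed in about 30 s into the 128 s limit (no verdict came back).

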